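# Load the amber standards into the colour-coded sample tray

### The arm

A 6-joint arm with a two-finger parallel gripper is mounted at the origin on the work surface. World frame = base frame: x ahead of the robot, y to its left, z up, the work surface at z = 0. Lengths are in m, angles in degrees, forces in N, time in s.
With the tool pointing down it reaches from about 0.35 to 0.725 m from the base axis. Payload 4.3 kg.
Tool frame: the origin (TCP) lies at the very end of the fingers, on their centre line; the grasp point (between the pads) lies 19 mm behind it; z points along the fingers, y is the line along which they close (so a half turn about z gives the same grasp; the last joint's range is limited). The gripper opens to 85 mm and grips with 20 to 120 N. Pads are 22 mm wide; open, the fingers measure 114 mm over their backs; the gripper's body (76 mm by 85 mm) begins 54 mm behind the grasp point. The pads swing forward as they close: fully open they stand 13 mm farther back than shut.
Start: joints at [69.024, 21.618, 4.641, 73.018, 0, 83.68], TCP at [0.145, 0.556, 0.231] pointing down, gripper open.
Joint ranges: [-156.06, 156.06], [-48.1, 94.91], [-58.44, 69.94], [-101.28, 121.22], [-78.64, 73.56], [-180, 180]. Speed limits (degrees/s): [147.25, 147.25, 180, 180, 180, 180].

### API

Orientations are given as a 3x3 rotation matrix whose columns are the frame's x, y, z axes.
In Python, from rig import sensors, imaging, job_done gives the robot as it stands.
- The arm moves only by the tool carry_out, never from a script. Its argument "targets" is a list that holds one entry, the list of rows, each a list of 7 numbers: the shift along the tool's x, y, z normalised to -1 to 1, where 1 is 40 cm, then the turn, a rotation vector about the tool's x, y, z normalised to -1 to 1, where 1 is 30 degrees, then the closure, from 0 (fully open) to 1 (shut). In form: [[[dx, dy, dz, rx, ry, rz, fingers], ...]]. A call has 1 to 12 rows; each row is the pose to reach, as a shift and turn from the pose commanded when the call began, along the tool's axes at that moment; what a row does not reach only later rows make up. A row lasts 1/8 s, in which the tool goes at most 62.5 mm and 10.7 degrees, less where a joint would pass 70% of its speed; a pose out of reach is approached as far as the arm can. A call with a number of a shift or a turn outside -1 to 1 is refused whole. A call with a gripper value outside its range is refused whole. The fingers move at their own pace and stop on an object; the grip force is fixed at half the most. Time passes only in rows, so rows that repeat a pose let the fingers close. It gives the time, the measured TCP pose, the force, the opening and the grip force at its end, in the units of the state.
- sensors.get_state(): the state, without advancing time (a new reading comes with each control period).
- imaging.grab_frame(name): name is "scene" or "top"; returns a dict with "frame" (400x640x3 uint8, blue, green, red), "fov_y" (degrees; the focal length in pixels is half the picture's height over the tangent of half this angle, whatever the lens; pixels are square), "cx", "cy" (the principal point, pixels), "R" (3x3) and "t" (3): a world point X has camera coordinates R X + t. Camera axes: x right, y down, z forward; pixel columns grow to the right and rows downward; lengths in m; the calibration is good to about 2 mm. A picture is of the moment at which its call begins. There is no depth.
- job_done(): hands the job in; it is judged then, once.
The state is a dict: "time": time; "joints": joint angles; "joint_velocities": joint speeds; "effort": joint torques, N m; "position": TCP position; "tool_rot": TCP orientation; "wrist_force": force on the tool from outside, world axes, zero at the start; "torque": the same for the moment, N m; "width": finger opening in m; "finger_force": force on a finger pad.
Only numpy, scipy, OpenCV 4.12 (cv2) and the standard library are available. Lean on these libraries where they do the work, as an engineer would, in place of code of your own. Each camera call takes 0.05 s, during which the arm holds its last target. There are 200 camera calls.

### The job

Gather the four amber glass bottles into the grey tray, each standing upright in the pocket of the same colour as its cap. Leave the white plastic bottles with similar caps standing where they are. Set the glass down rather than dropping it, and knock no bottle over.

Things in the scene. Friction and masses are not known exactly. Their poses are not given: they have to be found in the camera images.
- amber_orange: small amber (dark brown) glass bottle with an orange screw cap and a pale paper label band, loose, about 110 g, standing upright. Body 42 mm in diameter and straight from the foot up to 55 mm, cap 26 mm in diameter, 82 mm tall overall. Origin at the centre of its underside, z up along the bottle; round, so its yaw means nothing.
- amber_blue: small amber (dark brown) glass bottle with a blue screw cap and a pale paper label band, loose, about 110 g, standing upright. Body 42 mm in diameter and straight from the foot up to 55 mm, cap 26 mm in diameter, 82 mm tall overall. Origin at the centre of its underside, z up along the bottle; round, so its yaw means nothing.
- amber_green: small amber (dark brown) glass bottle with a green screw cap and a pale paper label band, loose, about 110 g, standing upright. Body 42 mm in diameter and straight from the foot up to 55 mm, cap 26 mm in diameter, 82 mm tall overall. Origin at the centre of its underside, z up along the bottle; round, so its yaw means nothing.
- amber_yellow: small amber (dark brown) glass bottle with a yellow screw cap and a pale paper label band, loose, about 110 g, standing upright. Body 42 mm in diameter and straight from the foot up to 55 mm, cap 26 mm in diameter, 82 mm tall overall. Origin at the centre of its underside, z up along the bottle; round, so its yaw means nothing.
- white_orange: look-alike: white plastic bottle with an orange cap, same shape and size as the amber bottles (42 mm diameter, 82 mm tall), loose, about 80 g. It does not belong in the tray. Origin at the centre of its underside, z up.
- white_blue: look-alike: white plastic bottle with a blue cap, same shape and size as the amber bottles (42 mm diameter, 82 mm tall), loose, about 80 g. It does not belong in the tray. Origin at the centre of its underside, z up.
- bay_orange: orange square open pocket, one of four in a row 78 mm apart, colours in any order, in a fixed grey tray (330 x 86 mm, walls 16 mm high). Pocket 68 x 68 mm outside, 60 x 60 mm inside, 22 mm high, floor 4 mm thick. Origin at the centre of its underside, 5 mm above the bench (inner floor 4 mm above the origin). z up; y runs along the row, x across it, where no other pocket stands.
- bay_blue: blue square open pocket, one of four in a row 78 mm apart, colours in any order, in a fixed grey tray (330 x 86 mm, walls 16 mm high). Pocket 68 x 68 mm outside, 60 x 60 mm inside, 22 mm high, floor 4 mm thick. Origin at the centre of its underside, 5 mm above the bench (inner floor 4 mm above the origin). z up; y runs along the row, x across it, where no other pocket stands.
- bay_green: green square open pocket, one of four in a row 78 mm apart, colours in any order, in a fixed grey tray (330 x 86 mm, walls 16 mm high). Pocket 68 x 68 mm outside, 60 x 60 mm inside, 22 mm high, floor 4 mm thick. Origin at the centre of its underside, 5 mm above the bench (inner floor 4 mm above the origin). z up; y runs along the row, x across it, where no other pocket stands.
- bay_yellow: yellow square open pocket, one of four in a row 78 mm apart, colours in any order, in a fixed grey tray (330 x 86 mm, walls 16 mm high). Pocket 68 x 68 mm outside, 60 x 60 mm inside, 22 mm high, floor 4 mm thick. Origin at the centre of its underside, 5 mm above the bench (inner floor 4 mm above the origin). z up; y runs along the row, x across it, where no other pocket stands.

How it is judged:
By the outcome, as a careful person would: the job done as asked, in the order asked, and still so for the second after the job is handed in, with the robot touching nothing.
It also fails if it takes over 115 s, if anything falls off the work surface, if the arm or the gripper's body presses on something with over 40 N, if the wrist force passes 120 N, or if a joint passes its speed limit or range.

## Working session

There is one attempt and no reset: what is moved stays moved. The work goes in short steps, Python scripts to look and compute and a tool call to move; the robot and the scene stay as the last step left them, time stands still between calls to the robot, and variables do not carry over. Pictures are saved under pics/ and viewed, at most 14 in all, crops included, and the job is handed in when it is done.

Besides the shell and the picture viewer there is one more tool, called after "Emit:" as name([rows], argument=value, ...), one row to a line, values as JSON. carry_out: Moves the arm, as the interface text tells. Scaled input: -1 to 1 covers 40 cm each way for a shift and 30 degrees each way for a turn. Its arguments: {"type":"object","properties":{"targets":{"type":"array"}},"required":["targets"]}

```bash
mkdir -p pics; ls
python3 - <<'E'
from rig import sensors, imaging
import cv2,json
s=sensors.get_state(); print(s)
for n in("scene","top"):
    f=imaging.grab_frame(n); cv2.imwrite(f"pics/{n}0.png",f["frame"]); print(n,{k:v for k,v in f.items() if k!="frame"})
E
```

```text
pics
{'time': 0.0, 'joints': array([ 6.90250445e+01,  2.16622757e+01,  4.56274016e+00,  7.30174408e+01,
       -5.98441305e-04,  8.36791001e+01]), 'joint_velocities': array([-0.00417477,  0.01309114, -0.01046681, -0.06873559, -0.05014046,
        0.02314715]), 'effort': array([-1.13643360e-03, -4.63609493e+01,  2.69873732e+01,  2.09962938e-02,
       -2.19679791e-04,  1.46455528e-05]), 'position': array([0.14523914, 0.5556822 , 0.23035579]), 'tool_rot': array([[-9.67470851e-01,  2.52981487e-01, -7.21065261e-04],
       [ 2.52982424e-01,  9.67468989e-01, -1.91007481e-03],
       [ 2.14394713e-04, -2.03035854e-03, -9.99997916e-01]]), 'wrist_force': array([ 0.47671734,  0.45462434, -0.38622026]), 'torque': array([-0.0025384 ,  0.03013938, -0.02968274]), 'finger_force': 0.0, 'width': 0.08558045617407109}
scene {'fov_y': 51.05934251046088, 'cx': 314.85360437792883, 'cy': 198.53927776541443, 'R': array([[ 0.8397834 ,  0.54276513, -0.01303253],
       [ 0.43370301, -0.68509235, -0.58527787],
       [-0.32659691,  0.48585439, -0.81072805]]), 't': array([-0.45400454, -0.20506835,  1.32485439])}
top {'fov_y': 52.20751329905347, 'cx': 319.14108713650427, 'cy': 195.74617920744882, 'R': array([[ 0.01605127, -0.9998314 , -0.00891814],
       [-0.98671509, -0.01439731, -0.16182104],
       [ 0.16166536,  0.01139709, -0.98677982]]), 't': array([-7.90013517e-04,  5.27080574e-01,  9.74957020e-01])}
```

View pics/scene0.png

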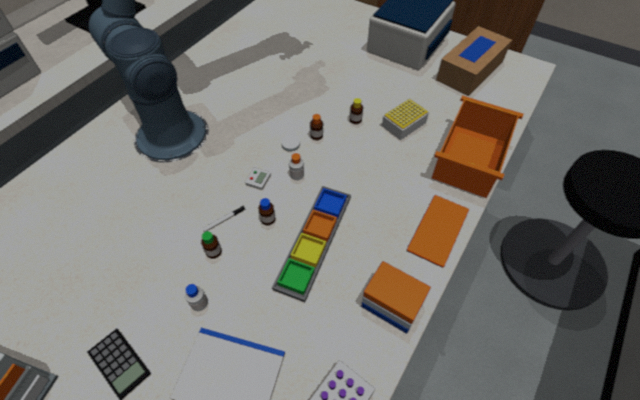

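View pics/top0.png

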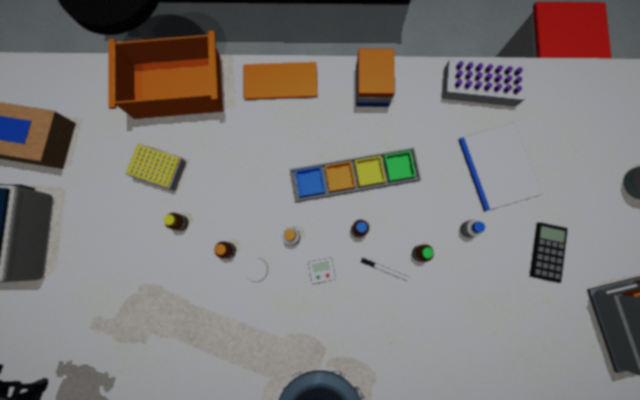

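The two views show:

| Item | Colour | Top (px) | Scene (px) |
|---|---|---|---|
| Amber bottle | yellow | 174,221 | 357,105 |
| Amber bottle | orange | 222,250 | 316,120 |
| Amber bottle | blue | 360,228 | 266,205 |
| Amber bottle | green | 425,253 | 209,238 |
| White bottle | orange | 291,236 | 296,160 |
| White bottle | blue | 476,228 | 193,290 |
| Pocket | blue | 310,182 | 330,203 |
| Pocket | orange | 340,176 | 320,225 |
| Pocket | yellow | 370,171 | 309,250 |
| Pocket | green | 400,167 | 296,276 |

```bash
cat > h.py <<'E'
import numpy as np, cv2
from rig import sensors, imaging
HUE={'orange':(4,17),'blue':(105,128),'green':(45,80),'yellow':(20,34)}
def K(f):
    a=200/np.tan(np.radians(f['fov_y']/2)); return np.array([[a,0,f['cx']],[0,a,f['cy']],[0,0,1]])
def P(f): return K(f)@np.c_[f['R'],f['t']]
def blob(f,col,near,rad,vmin=90):
    hsv=cv2.cvtColor(f['frame'],cv2.COLOR_BGR2HSV); lo,hi=HUE[col]
    m=cv2.inRange(hsv,(lo,130,vmin),(hi,255,255)); r=np.zeros_like(m); cv2.circle(r,near,rad,255,-1)
    n,l,s,c=cv2.connectedComponentsWithStats(m&r)
    i=1+np.argmax(s[1:,4]); return c[i],s[i],(l==i).astype(np.uint8)
def tri(fs,ft,a,b):
    X=cv2.triangulatePoints(P(fs),P(ft),np.float64(a),np.float64(b)).ravel(); return X[:3]/X[3]
def proj(f,X): p=P(f)@np.r_[X,1]; return p[:2]/p[2]
def ray(f,uv,z):
    d=f['R'].T@np.linalg.inv(K(f))@np.r_[uv,1]; c=-f['R'].T@f['t']; return c+d*(z-c[2])/d[2]
def go(xyz,ang=None):
    """normalised row (shift, turn) from the measured pose; ang = world angle of tool y, tool down"""
    s=sensors.get_state(); R=s['tool_rot']; d=R.T@(np.array(xyz)-s['position'])/.4
    w=np.zeros(3)
    if ang is not None:
        a=np.radians(ang); y=np.array([np.cos(a),np.sin(a),0]); z=np.array([0,0,-1.])
        T=np.c_[np.cross(y,z),y,z]; w=np.degrees(cv2.Rodrigues(R.T@T)[0].ravel())/30
    print('from',s['position'].round(4),'d',d.round(4),'w',w.round(3),'t',s['time'])
E
python3 - <<'E'
from h import *
fs,ft=[imaging.grab_frame(n) for n in('scene','top')]
for n,c,a,b in [('A','yellow',(357,105),(171,221)),('A','orange',(316,120),(221,250)),('A','blue',(266,205),(361,228)),('A','green',(209,238),(426,253)),('W','orange',(296,160),(290,236)),('W','blue',(193,290),(478,227))]:
    pa,sa,_=blob(fs,c,a,12); pb,sb,_=blob(ft,c,b,12); X=tri(fs,ft,pa,pb)
    print(n,c,pa.round(1),sa[4],pb.round(1),sb[4],X.round(4),'rad',np.hypot(*X[:2]).round(3),'res',(proj(ft,X)-pb).round(2),(proj(fs,X)-pa).round(2))
for c,a,b in [('blue',(330,203),(310,182)),('orange',(320,225),(340,176)),('yellow',(309,250),(370,171)),('green',(296,276),(400,167))]:
    q=[]
    for f,near in((fs,a),(ft,b)):
        p,s,m=blob(f,c,near,26,60); cn=max(cv2.findContours(m,0,1)[0],key=cv2.contourArea); r=cv2.minAreaRect(cn); q.append(np.array(r[0])); 
        print(c,s[4],p.round(1),np.round(r[0],1),np.round(r[1],1),round(r[2],1), ray(f,p,.02).round(4))
    print('  tri',tri(fs,ft,*q).round(4))
E
```

```text
A yellow [357.  102.5] 50 [169.2 219.4] 86 [0.4596 0.3681 0.068 ] rad 0.589 res [0.07 0.08] [ 0.08 -0.03]
A orange [316.3 118.2] 54 [220.  249.1] 99 [0.3907 0.2412 0.0694] rad 0.459 res [-0.05 -0.05] [-0.05  0.02]
A blue [264.8 202.8] 69 [361.1 226.7] 97 [ 0.4491 -0.094   0.0735] rad 0.459 res [-0.15 -0.15] [-0.18  0.03]
A green [206.9 235.6] 64 [427.2 252.2] 93 [ 0.391  -0.2488  0.0771] rad 0.463 res [-0.13 -0.12] [-0.17  0.02]
W orange [295.6 157.8] 64 [291.  238.6] 7 [0.4221 0.0766 0.0655] rad 0.429 res [-1.51 -1.63] [-1.76  0.39]
W blue [191.  289.8] 101 [478.7 226.6] 87 [ 0.4534 -0.3733  0.0745] rad 0.587 res [-0.11 -0.1 ] [-0.15  0.01]
blue 596 [330.2 201.8] [330.  201.5] [27.5 23.1] 18.4 [0.5703 0.0316 0.02  ]
blue 716 [309.7 181.4] [309.7 181.4] [27.2 26.5] 80.0 [0.5678 0.0323 0.02  ]
  tri [0.5684 0.0326 0.0187]
orange 669 [319.5 224.7] [319.4 224.5] [28.  25.1] 19.4 [ 0.5851 -0.0459  0.02  ]
orange 187 [342.2 170.8] [339.8 176.3] [27.3 25.7] 77.5 [ 0.5967 -0.0509  0.02  ]
  tri [ 0.5832 -0.0445  0.0173]
yellow 779 [308.2 249.2] [308.  249.1] [28.1 29.3] 23.2 [ 0.6    -0.1225  0.02  ]
yellow 711 [369.4 171. ] [369.4 171. ] [26.7 26.8] 79.7 [ 0.5972 -0.1208  0.02  ]
  tri [ 0.5981 -0.1209  0.0163]
green 830 [295.6 275.5] [295.5 275.5] [29.5 29.5] 20.9 [ 0.6141 -0.1989  0.02  ]
green 731 [399.4 165.7] [399.4 165.7] [26.7 27.7] 79.7 [ 0.6123 -0.198   0.02  ]
  tri [ 0.613  -0.1983  0.0175]
```

Every bottle cap triangulates to z≈0.07, so they all stand on the bench. The pocket mid-heights come out at about 0.018. The row is rotated 10.9°, with 78.4 mm spacing. I'll pick yellow first.

```bash
python3 -c "
from h import *
go([.4596,.3681,.17],10.9)"
```

```text
from [0.1453 0.5559 0.2307] d [-0.8789 -0.2553  0.152 ] w [-2.000e-03  1.000e-03  2.148e+00] t 0.2
```

Emit:
carry_out([
  [[-0.29,-0.085,0.05,0,0,0.35,0],[-0.58,-0.17,0.1,0,0,0.7,0],[-0.879,-0.255,0.152,0,0,1,0],[-0.879,-0.255,0.152,0,0,1,0],[-0.879,-0.255,0.152,0,0,1,0],[-0.879,-0.255,0.152,0,0,1,0],[-0.879,-0.255,0.152,0,0,1,0],[-0.879,-0.255,0.152,0,0,1,0],[-0.879,-0.255,0.152,0,0,1,0]],
])

```text
time: 1.32
position: [0.4587, 0.3696, 0.1708]
tool_rot: [[-0.713, 0.701, -0.0], [0.701, 0.713, 0.0], [0.0, 0.0, -1.0]]
wrist_force: [0.4, 0.8, -0.4]
width: 0.0853
finger_force: 0.0
```

Emit:
carry_out([
  [[0,0,0,0,0,1,0],[0,0,0,0,0,1,0],[0,0,0,0,0,1,0],[0,0,0,0,0,1,0],[0,0,0,0,0,1,0]],
])

```text
time: 1.95
position: [0.4592, 0.3693, 0.1708]
tool_rot: [[-0.268, 0.963, 0.0], [0.963, 0.268, 0.0], [0.0, 0.0, -1.0]]
wrist_force: [-0.5, -0.2, 0.3]
width: 0.0852
finger_force: 0.0
```

```bash
python3 -c "
from h import *
go([.4596,.3681,.026],10.9)"
```

```text
from [0.4592 0.3693 0.1708] d [-0.0033 -0.      0.362 ] w [ 0.001 -0.     0.155] t 1.95
```

Descend with the final small turn, then close.

Emit:
carry_out([
  [[-0.003,0,0.05,0,0,0.155,0],[-0.003,0,0.15,0,0,0.155,0],[-0.003,0,0.25,0,0,0.155,0],[-0.003,0,0.33,0,0,0.155,0],[-0.003,0,0.362,0,0,0.155,0],[-0.003,0,0.362,0,0,0.155,0],[-0.003,0,0.362,0,0,0.155,0],[-0.003,0,0.362,0,0,0.155,0]],
])

```text
time: 2.95
position: [0.4613, 0.3683, 0.0273]
tool_rot: [[-0.186, 0.983, 0.003], [0.983, 0.186, 0.002], [0.001, 0.003, -1.0]]
wrist_force: [0.2, 0.2, -0.1]
width: 0.0851
finger_force: 0.0
```

Run:
```python
from h import *
go([.4596,.3681,.026],10.9)
f=imaging.grab_frame('scene')['frame'];g=imaging.grab_frame('top')['frame']
a=cv2.resize(f[40:190,260:460],(400,300),interpolation=2); b=cv2.resize(g[150:300,100:300],(400,300),interpolation=2)
cv2.imwrite('pics/g1.png',np.hstack([a,b]))
```

```text
from [0.4613 0.3683 0.0273] d [ 0.0003 -0.0044  0.0032] w [ 0.005 -0.002 -0.006] t 2.95
```

View pics/g1.png

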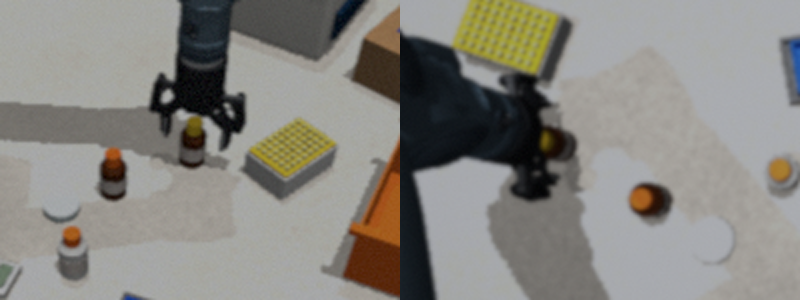

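The open fingers straddle the yellow bottle, on either side of crop pixel (193,140), and are clear of the yellow rack. Closing, then lifting.

Emit:
carry_out([
  [[0,0,0,0,0,0,0.3],[0,0,0,0,0,0,0.5],[0,0,0,0,0,0,1],[0,0,0,0,0,0,1],[0,0,0,0,0,0,1],[0,0,0,0,0,0,1],[0,0,0,0,0,0,1]],
])

```text
time: 3.92
position: [0.4605, 0.3678, 0.0261]
tool_rot: [[-0.186, 0.983, 0.001], [0.983, 0.186, 0.001], [0.0, 0.001, -1.0]]
wrist_force: [0.3, -0.1, 4.3]
width: 0.0404
finger_force: 60.5
```

Emit:
carry_out([
  [[0,0,-0.04,0,0,0,1],[0,0,-0.14,0,0,0,1],[0,0,-0.26,0,0,0,1],[0,0,-0.32,0,0,0,1],[0,0,-0.32,0,0,0,1]],
])

```text
time: 4.55
position: [0.4614, 0.3684, 0.1562]
tool_rot: [[-0.186, 0.983, 0.004], [0.983, 0.186, 0.002], [0.002, 0.004, -1.0]]
wrist_force: [0.2, 0.9, -1.6]
width: 0.0407
finger_force: 60.7
```

```bash
python3 -c "
from h import *
go([.5981,-.1209,.155],10.9)"
```

```text
from [0.4614 0.3684 0.1562] d [-1.2653  0.1087  0.0014] w [ 0.008 -0.003 -0.007] t 4.55
```

Emit:
carry_out([
  [[-0.06,0.005,0,0,0,0,1],[-0.16,0.01,0,0,0,0,1],[-0.28,0.02,0,0,0,0,1],[-0.4,0.03,0,0,0,0,1],[-0.52,0.04,0,0,0,0,1],[-0.64,0.055,0,0,0,0,1]],
])

```text
time: 5.3
position: [0.5279, 0.1184, 0.1518]
tool_rot: [[-0.186, 0.983, -0.004], [0.983, 0.186, -0.0], [0.0, -0.004, -1.0]]
wrist_force: [-0.1, 0.5, -1.2]
width: 0.0405
finger_force: 60.7
```

Emit:
carry_out([
  [[-0.12,0.01,0,0,0,0,1],[-0.24,0.02,0,0,0,0,1],[-0.36,0.03,0,0,0,0,1],[-0.48,0.04,0,0,0,0,1],[-0.57,0.05,0,0,0,0,1],[-0.61,0.053,0,0,0,0,1],[-0.625,0.054,0,0,0,0,1],[-0.625,0.054,0,0,0,0,1],[-0.625,0.054,0,0,0,0,1]],
])

```text
time: 6.42
position: [0.5965, -0.1202, 0.1536]
tool_rot: [[-0.187, 0.982, -0.001], [0.982, 0.187, 0.001], [0.001, -0.0, -1.0]]
wrist_force: [0.0, -0.2, -0.9]
width: 0.0403
finger_force: 60.7
```

Run:
```python
from h import *
go([.5981,-.1209,.036],10.9)
fs,ft=[imaging.grab_frame(n) for n in('scene','top')]
f=fs['frame'];g=ft['frame']
for F in (fs,ft): print(proj(F,sensors.get_state()['position']).round())
a=cv2.resize(f[130:330,200:400],(400,400),interpolation=2); b=cv2.resize(g[70:270,250:450],(400,400),interpolation=2)
cv2.imwrite('pics/p1.png',np.hstack([a,b]))
```

```text
from [ 0.5965 -0.1202  0.1536] d [-0.0026  0.0036  0.294 ] w [-0.001 -0.001 -0.004] t 6.425
[306. 219.]
[376. 158.]
```

View pics/p1.png

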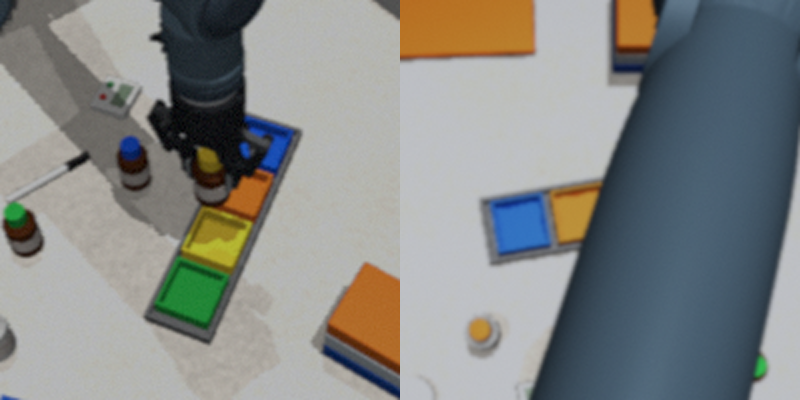

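Yellow is held upright, at crop pixel (210,175), above the yellow pocket. Lowering it to just above the floor (9 mm).

Emit:
carry_out([
  [[-0.003,0.004,0.06,0,0,0,1],[-0.003,0.004,0.15,0,0,0,1],[-0.003,0.004,0.22,0,0,0,1],[-0.003,0.004,0.26,0,0,0,1],[-0.003,0.004,0.28,0,0,0,1],[-0.003,0.004,0.29,0,0,0,1],[-0.003,0.004,0.29,0,0,0,1],[-0.003,0.004,0.29,0,0,0,1]],
])

```text
time: 7.52
position: [0.5994, -0.1227, 0.0386]
tool_rot: [[-0.185, 0.983, 0.002], [0.983, 0.185, -0.0], [-0.001, 0.002, -1.0]]
wrist_force: [-0.5, -0.3, -0.4]
width: 0.0407
finger_force: 60.7
```

Emit:
carry_out([
  [[0,0,0.003,0,0,0,1],[0,0,0.006,0,0,0,1],[0,0,0.008,0,0,0,1],[0,0,0.008,0,0,0,1],[0,0,0.008,0,0,0,1]],
])

```text
time: 8.15
position: [0.5988, -0.1225, 0.0351]
tool_rot: [[-0.186, 0.983, 0.0], [0.983, 0.186, -0.0], [-0.0, 0.0, -1.0]]
wrist_force: [-2.4, -0.5, 5.5]
width: 0.0403
finger_force: 61.3
```

Contact with the floor (about 5 N). Releasing and rising.

Emit:
carry_out([
  [[0,0,0,0,0,0,0.4],[0,0,0,0,0,0,0.2],[0,0,0,0,0,0,0],[0,0,0,0,0,0,0],[0,0,0,0,0,0,0],[0,0,0,0,0,0,0]],
])

```text
time: 8.9
position: [0.5987, -0.1225, 0.0345]
tool_rot: [[-0.186, 0.983, 0.0], [0.983, 0.186, 0.0], [0.0, 0.0, -1.0]]
wrist_force: [-0.0, -0.4, 0.1]
width: 0.0859
finger_force: 0.0
```

Emit:
carry_out([
  [[0,0,-0.05,0,0,0,0],[0,0,-0.17,0,0,0,0],[0,0,-0.3,0,0,0,0],[0,0,-0.3,0,0,0,0]],
])

```text
time: 9.4
position: [0.6022, -0.1236, 0.1598]
tool_rot: [[-0.186, 0.983, 0.01], [0.983, 0.186, -0.003], [-0.005, 0.009, -1.0]]
wrist_force: [0.5, -0.8, -0.3]
width: 0.0854
finger_force: 0.0
```

Run:
```python
from h import *
go([.3907,.2412,.155],10.9)
```

```text
from [ 0.6022 -0.1236  0.1598] d [ 0.9942 -0.3505  0.0043] w [ 0.017  0.009 -0.007] t 9.4
```

Emit:
carry_out([
  [[0.13,-0.045,0,0,0,0,0],[0.26,-0.09,0,0,0,0,0],[0.4,-0.14,0,0,0,0,0],[0.55,-0.19,0,0,0,0,0],[0.7,-0.24,0,0,0,0,0],[0.84,-0.29,0,0,0,0,0],[0.95,-0.33,0,0,0,0,0],[0.988,-0.345,0,0,0,0,0],[0.988,-0.345,0,0,0,0,0],[0.988,-0.345,0,0,0,0,0]],
])

```text
time: 10.65
position: [0.3904, 0.2393, 0.1543]
tool_rot: [[-0.184, 0.983, 0.0], [0.983, 0.184, -0.001], [-0.001, 0.0, -1.0]]
wrist_force: [1.3, 0.1, -0.4]
width: 0.0854
finger_force: 0.0
```

Run:
```python
from h import *
go([.3907,.2412,.026],10.9)
fs,ft=[imaging.grab_frame(n) for n in('scene','top')]
f=fs['frame'];g=ft['frame']
a=cv2.resize(f[80:310,190:390],(400,460),interpolation=2); b=cv2.resize(g[70:300,180:380],(400,460),interpolation=2)
cv2.imwrite('pics/p2.png',np.hstack([a,b]))
```

```text
from [0.3904 0.2393 0.1543] d [0.0047 0.0015 0.3207] w [ 0.     0.001 -0.01 ] t 10.65
```

View pics/p2.png

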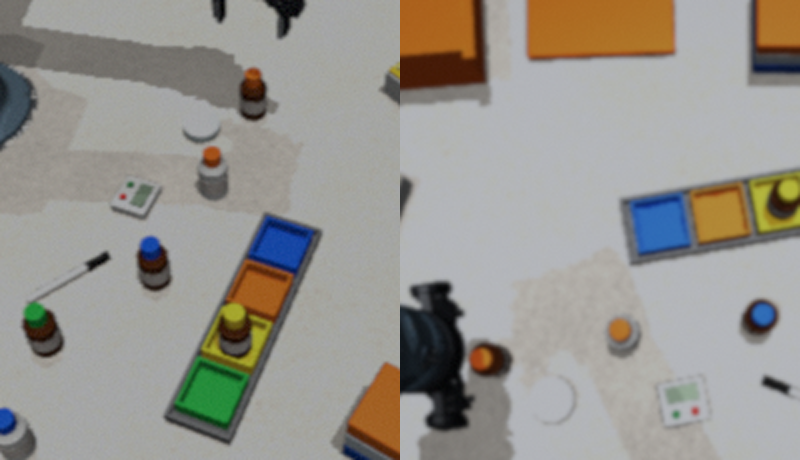

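Yellow stands upright in its pocket, at about (235,330) in the crop. Orange stands clear below the gripper. Now I'll descend, grip and lift orange.

Emit:
carry_out([
  [[0.005,0.001,0.06,0,0,0,0],[0.005,0.001,0.16,0,0,0,0],[0.005,0.001,0.26,0,0,0,0],[0.005,0.001,0.31,0,0,0,0],[0.005,0.001,0.32,0,0,0,0],[0.005,0.001,0.32,0,0,0,0],[0.005,0.001,0.32,0,0,0,0]],
])

```text
time: 11.62
position: [0.3911, 0.2426, 0.0276]
tool_rot: [[-0.185, 0.983, 0.002], [0.983, 0.185, 0.001], [0.001, 0.002, -1.0]]
wrist_force: [-0.1, -0.5, 0.2]
width: 0.0855
finger_force: 0.0
```

Emit:
carry_out([
  [[0,0,0,0,0,0,0.3],[0,0,0,0,0,0,0.5],[0,0,0,0,0,0,1],[0,0,0,0,0,0,1],[0,0,0,0,0,0,1],[0,0,0,0,0,0,1],[0,0,0,0,0,0,1]],
])

```text
time: 12.5
position: [0.3903, 0.2426, 0.0272]
tool_rot: [[-0.186, 0.983, 0.001], [0.983, 0.186, 0.001], [0.0, 0.001, -1.0]]
wrist_force: [-1.2, -0.7, 5.6]
width: 0.0404
finger_force: 60.2
```

Emit:
carry_out([
  [[0,0,-0.04,0,0,0,1],[0,0,-0.14,0,0,0,1],[0,0,-0.26,0,0,0,1],[0,0,-0.32,0,0,0,1],[0,0,-0.32,0,0,0,1],[0,0,-0.32,0,0,0,1]],
])

```text
time: 13.25
position: [0.3889, 0.2419, 0.1532]
tool_rot: [[-0.186, 0.983, -0.002], [0.983, 0.186, -0.001], [-0.0, -0.002, -1.0]]
wrist_force: [-0.4, -0.5, -0.6]
width: 0.0405
finger_force: 60.7
```

Run:
```python
from h import *
go([.5832,-.0445,.155],10.9)
```

```text
from [0.3889 0.2419 0.1532] d [-0.7938  0.3444 -0.0049] w [-0.004  0.001 -0.007] t 13.25
```

Emit:
carry_out([
  [[-0.05,0.02,0,0,0,0,1],[-0.15,0.065,0,0,0,0,1],[-0.27,0.117,0,0,0,0,1],[-0.39,0.17,0,0,0,0,1],[-0.51,0.22,0,0,0,0,1],[-0.63,0.27,0,0,0,0,1],[-0.73,0.315,0,0,0,0,1],[-0.78,0.338,0,0,0,0,1],[-0.794,0.344,0,0,0,0,1],[-0.794,0.344,0,0,0,0,1],[-0.794,0.344,0,0,0,0,1]],
])

```text
time: 14.62
position: [0.5829, -0.0432, 0.154]
tool_rot: [[-0.187, 0.982, -0.002], [0.982, 0.187, 0.001], [0.001, -0.001, -1.0]]
wrist_force: [0.6, 1.2, -0.7]
width: 0.0403
finger_force: 60.7
```

Run:
```python
from h import *
go([.5832,-.0445,.039],10.9)
```

```text
from [ 0.5829 -0.0432  0.154 ] d [-0.0037  0.0004  0.2874] w [-0.003 -0.002 -0.005] t 14.625
```

Emit:
carry_out([
  [[-0.003,0,0.06,0,0,0,1],[-0.003,0,0.15,0,0,0,1],[-0.003,0,0.22,0,0,0,1],[-0.003,0,0.26,0,0,0,1],[-0.003,0,0.28,0,0,0,1],[-0.003,0,0.287,0,0,0,1],[-0.003,0,0.287,0,0,0,1],[-0.003,0,0.287,0,0,0,1],[-0.003,0,0.287,0,0,0,1]],
])

```text
time: 15.75
position: [0.5846, -0.0456, 0.0403]
tool_rot: [[-0.185, 0.983, 0.001], [0.983, 0.185, -0.0], [-0.0, 0.001, -1.0]]
wrist_force: [-0.6, -0.7, -0.4]
width: 0.0405
finger_force: 60.7
```

Emit:
carry_out([
  [[0,0,0.003,0,0,0,1],[0,0,0.006,0,0,0,1],[0,0,0.009,0,0,0,1],[0,0,0.009,0,0,0,1],[0,0,0.009,0,0,0,1]],
])

```text
time: 16.38
position: [0.5841, -0.0454, 0.0362]
tool_rot: [[-0.186, 0.983, 0.0], [0.983, 0.186, 0.0], [0.0, 0.0, -1.0]]
wrist_force: [-1.3, -0.2, 2.9]
width: 0.0406
finger_force: 61.0
```

Emit:
carry_out([
  [[0,0,0,0,0,0,0.4],[0,0,0,0,0,0,0.2],[0,0,0,0,0,0,0],[0,0,0,0,0,0,0],[0,0,0,0,0,0,0],[0,0,0,0,0,0,0]],
])

```text
time: 17.12
position: [0.5841, -0.0454, 0.0361]
tool_rot: [[-0.186, 0.983, 0.0], [0.983, 0.186, 0.0], [0.0, 0.0, -1.0]]
wrist_force: [-0.5, -0.1, 0.2]
width: 0.0855
finger_force: 0.0
```

Emit:
carry_out([
  [[0,0,-0.05,0,0,0,0],[0,0,-0.17,0,0,0,0],[0,0,-0.3,0,0,0,0],[0,0,-0.3,0,0,0,0],[0,0,-0.3,0,0,0,0],[0,0,-0.3,0,0,0,0]],
])

```text
time: 17.88
position: [0.5828, -0.0452, 0.1543]
tool_rot: [[-0.186, 0.983, -0.003], [0.983, 0.186, 0.001], [0.001, -0.003, -1.0]]
wrist_force: [-0.6, -0.2, -0.4]
width: 0.0858
finger_force: 0.0
```

Run:
```python
from h import *
go([.4491,-.094,.155],10.9)
```

```text
from [ 0.5828 -0.0452  0.1543] d [-0.0579 -0.3511 -0.0007] w [-0.006 -0.003 -0.007] t 17.875
```

Emit:
carry_out([
  [[-0.02,-0.12,0,0,0,0,0],[-0.04,-0.24,0,0,0,0,0],[-0.058,-0.351,0,0,0,0,0],[-0.058,-0.351,0,0,0,0,0],[-0.058,-0.351,0,0,0,0,0],[-0.058,-0.351,0,0,0,0,0],[-0.058,-0.351,0,0,0,0,0]],
])

```text
time: 18.75
position: [0.4514, -0.0941, 0.156]
tool_rot: [[-0.186, 0.982, 0.0], [0.982, 0.186, 0.0], [0.0, 0.0, -1.0]]
wrist_force: [0.2, 0.6, 0.4]
width: 0.0852
finger_force: 0.0
```

Run:
```python
from h import *
go([.4491,-.094,.027],10.9)
fs,ft=[imaging.grab_frame(n) for n in('scene','top')]
for F,a in((fs,(264,203)),):
    print(blob(F,'blue',a,12)[:2])
```

```text
from [ 0.4514 -0.0941  0.156 ] d [ 0.0013 -0.0057  0.3224] w [ 0.001 -0.    -0.005] t 18.75
(array([264.55844156, 203.09090909]), array([260, 198,  10,  11,  77], dtype=int32))
```

Emit:
carry_out([
  [[0.001,-0.006,0.06,0,0,0,0],[0.001,-0.006,0.16,0,0,0,0],[0.001,-0.006,0.26,0,0,0,0],[0.001,-0.006,0.31,0,0,0,0],[0.001,-0.006,0.322,0,0,0,0],[0.001,-0.006,0.322,0,0,0,0],[0.001,-0.006,0.322,0,0,0,0]],
])

```text
time: 19.73
position: [0.4492, -0.0947, 0.0283]
tool_rot: [[-0.186, 0.983, 0.002], [0.983, 0.186, -0.001], [-0.001, 0.002, -1.0]]
wrist_force: [0.8, 0.3, 1.0]
width: 0.0857
finger_force: 0.0
```

Emit:
carry_out([
  [[0,0,0,0,0,0,0.3],[0,0,0,0,0,0,0.5],[0,0,0,0,0,0,1],[0,0,0,0,0,0,1],[0,0,0,0,0,0,1],[0,0,0,0,0,0,1],[0,0,0,0,0,0,1]],
])

```text
time: 20.6
position: [0.4487, -0.0945, 0.028]
tool_rot: [[-0.186, 0.983, 0.001], [0.983, 0.186, -0.0], [-0.001, 0.001, -1.0]]
wrist_force: [-0.8, 1.3, 5.7]
width: 0.0401
finger_force: 60.1
```

Emit:
carry_out([
  [[0,0,-0.04,0,0,0,1],[0,0,-0.14,0,0,0,1],[0,0,-0.26,0,0,0,1],[0,0,-0.32,0,0,0,1],[0,0,-0.32,0,0,0,1],[0,0,-0.32,0,0,0,1]],
])

```text
time: 21.35
position: [0.4472, -0.0941, 0.1541]
tool_rot: [[-0.186, 0.983, -0.002], [0.983, 0.186, 0.001], [0.001, -0.002, -1.0]]
wrist_force: [-0.5, 0.1, -1.0]
width: 0.0401
finger_force: 60.6
```

Run:
```python
from h import *
go([.5684,.0326,.155],10.9)
```

```text
from [ 0.4472 -0.0941  0.1541] d [ 0.2549  0.3564 -0.0025] w [-0.003 -0.002 -0.007] t 21.35
```

Emit:
carry_out([
  [[0.03,0.04,0,0,0,0,1],[0.09,0.125,0,0,0,0,1],[0.16,0.225,0,0,0,0,1],[0.22,0.31,0,0,0,0,1],[0.25,0.35,0,0,0,0,1],[0.255,0.356,0,0,0,0,1],[0.255,0.356,0,0,0,0,1],[0.255,0.356,0,0,0,0,1]],
])

```text
time: 22.35
position: [0.5681, 0.0315, 0.1549]
tool_rot: [[-0.184, 0.983, -0.001], [0.983, 0.184, -0.0], [0.0, -0.001, -1.0]]
wrist_force: [-0.6, 0.7, -1.3]
width: 0.0402
finger_force: 60.8
```

Run:
```python
from h import *
go([.5684,.0326,.039],10.9)
```

```text
from [0.5681 0.0315 0.1549] d [0.0024 0.0017 0.2896] w [-0.002 -0.    -0.009] t 22.35
```

Emit:
carry_out([
  [[0.002,0,0.06,0,0,0,1],[0.002,0,0.15,0,0,0,1],[0.002,0,0.22,0,0,0,1],[0.002,0,0.26,0,0,0,1],[0.002,0,0.28,0,0,0,1],[0.002,0,0.287,0,0,0,1],[0.002,0,0.287,0,0,0,1],[0.002,0,0.287,0,0,0,1],[0.002,0,0.287,0,0,0,1]],
])

```text
time: 23.48
position: [0.5694, 0.0331, 0.0411]
tool_rot: [[-0.186, 0.983, 0.001], [0.983, 0.186, 0.0], [-0.0, 0.001, -1.0]]
wrist_force: [-0.3, -0.3, -1.2]
width: 0.0402
finger_force: 60.8
```

Emit:
carry_out([
  [[0,0,0.003,0,0,0,1],[0,0,0.006,0,0,0,1],[0,0,0.009,0,0,0,1],[0,0,0.009,0,0,0,1],[0,0,0.009,0,0,0,1]],
])

```text
time: 24.1
position: [0.5688, 0.0331, 0.037]
tool_rot: [[-0.186, 0.983, -0.0], [0.983, 0.186, 0.0], [0.0, -0.0, -1.0]]
wrist_force: [-0.9, 0.1, 2.2]
width: 0.0407
finger_force: 61.2
```

Contact. Releasing and rising, then on to green.

Emit:
carry_out([
  [[0,0,0,0,0,0,0.4],[0,0,0,0,0,0,0.2],[0,0,0,0,0,0,0],[0,0,0,0,0,0,0],[0,0,0,0,0,0,0],[0,0,0,0,0,0,0]],
])

```text
time: 24.85
position: [0.5689, 0.0331, 0.0369]
tool_rot: [[-0.186, 0.983, 0.0], [0.983, 0.186, 0.0], [0.0, 0.0, -1.0]]
wrist_force: [0.1, -0.6, 0.3]
width: 0.0852
finger_force: 0.0
```

Emit:
carry_out([
  [[0,0,-0.05,0,0,0,0],[0,0,-0.17,0,0,0,0],[0,0,-0.3,0,0,0,0],[0,0,-0.3,0,0,0,0],[0,0,-0.3,0,0,0,0],[0,0,-0.3,0,0,0,0]],
])

```text
time: 25.6
position: [0.5676, 0.0332, 0.1552]
tool_rot: [[-0.186, 0.983, -0.003], [0.983, 0.186, 0.0], [0.001, -0.003, -1.0]]
wrist_force: [0.5, 0.6, 0.0]
width: 0.0852
finger_force: 0.0
```

Run:
```python
from h import *
go([.391,-.2488,.155],10.9)
```

```text
from [0.5676 0.0332 0.1552] d [-0.6107 -0.5645  0.0017] w [-0.006 -0.002 -0.007] t 25.6
```

Emit:
carry_out([
  [[-0.1,-0.09,0,0,0,0,0],[-0.2,-0.18,0,0,0,0,0],[-0.3,-0.27,0,0,0,0,0],[-0.4,-0.37,0,0,0,0,0],[-0.5,-0.46,0,0,0,0,0],[-0.58,-0.53,0,0,0,0,0],[-0.611,-0.5645,0,0,0,0,0],[-0.611,-0.5645,0,0,0,0,0],[-0.611,-0.5645,0,0,0,0,0],[-0.611,-0.5645,0,0,0,0,0]],
])

```text
time: 26.85
position: [0.3927, -0.248, 0.1565]
tool_rot: [[-0.187, 0.982, -0.0], [0.982, 0.187, 0.001], [0.001, -0.0, -1.0]]
wrist_force: [-0.6, -0.1, 0.7]
width: 0.0852
finger_force: 0.0
```

Run:
```python
from h import *
go([.391,-.2488,.027],10.9)
fs,ft=[imaging.grab_frame(n) for n in('scene','top')]
f=fs['frame'];g=ft['frame']
a=cv2.resize(f[80:330,160:360],(400,500),interpolation=2); b=cv2.resize(g[70:320,280:480],(400,500),interpolation=2)
cv2.imwrite('pics/p3.png',np.hstack([a,b]))
```

```text
from [ 0.3927 -0.248   0.1565] d [-0.0013 -0.0044  0.3238] w [-0.    -0.001 -0.004] t 26.85
```

View pics/p3.png

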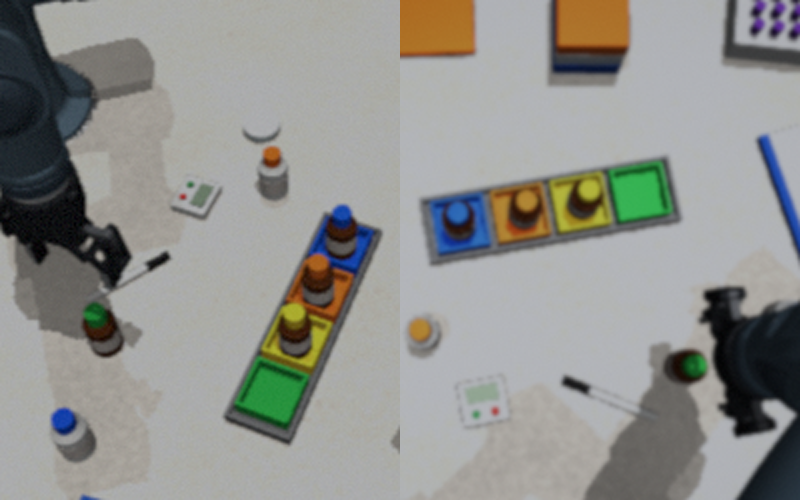

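Three bottles are correctly placed, and green stands clear at top-crop pixel (688,366). Picking it up.

Emit:
carry_out([
  [[-0.001,-0.004,0.06,0,0,0,0],[-0.001,-0.004,0.16,0,0,0,0],[-0.001,-0.004,0.26,0,0,0,0],[-0.001,-0.004,0.31,0,0,0,0],[-0.001,-0.004,0.323,0,0,0,0],[-0.001,-0.004,0.323,0,0,0,0],[-0.001,-0.004,0.323,0,0,0,0]],
])

```text
time: 27.82
position: [0.3918, -0.2503, 0.0287]
tool_rot: [[-0.186, 0.983, 0.002], [0.983, 0.186, -0.001], [-0.002, 0.001, -1.0]]
wrist_force: [-0.2, -0.6, 0.8]
width: 0.0852
finger_force: 0.0
```

Emit:
carry_out([
  [[0,0,0,0,0,0,0.3],[0,0,0,0,0,0,0.5],[0,0,0,0,0,0,1],[0,0,0,0,0,0,1],[0,0,0,0,0,0,1],[0,0,0,0,0,0,1],[0,0,0,0,0,0,1]],
])

```text
time: 28.7
position: [0.3913, -0.25, 0.0284]
tool_rot: [[-0.186, 0.983, 0.001], [0.983, 0.186, -0.001], [-0.001, 0.001, -1.0]]
wrist_force: [-1.1, 1.0, 5.1]
width: 0.0405
finger_force: 60.3
```

Emit:
carry_out([
  [[0,0,-0.04,0,0,0,1],[0,0,-0.14,0,0,0,1],[0,0,-0.26,0,0,0,1],[0,0,-0.32,0,0,0,1],[0,0,-0.32,0,0,0,1],[0,0,-0.32,0,0,0,1]],
])

```text
time: 29.45
position: [0.3902, -0.2491, 0.1545]
tool_rot: [[-0.186, 0.983, -0.001], [0.983, 0.186, 0.001], [0.001, -0.001, -1.0]]
wrist_force: [-0.0, 0.8, -1.3]
width: 0.0401
finger_force: 60.6
```

Run:
```python
from h import *
go([.613,-.1983,.155],10.9)
```

```text
from [ 0.3902 -0.2491  0.1545] d [ 0.0215  0.5708 -0.0019] w [-0.002 -0.003 -0.007] t 29.45
```

Emit:
carry_out([
  [[0.002,0.05,0,0,0,0,1],[0.005,0.15,0,0,0,0,1],[0.01,0.27,0,0,0,0,1],[0.015,0.39,0,0,0,0,1],[0.02,0.5,0,0,0,0,1],[0.0215,0.555,0,0,0,0,1],[0.0215,0.571,0,0,0,0,1],[0.0215,0.571,0,0,0,0,1],[0.0215,0.571,0,0,0,0,1],[0.0215,0.571,0,0,0,0,1]],
])

```text
time: 30.7
position: [0.6129, -0.1991, 0.1559]
tool_rot: [[-0.185, 0.983, -0.0], [0.983, 0.185, 0.0], [0.0, -0.0, -1.0]]
wrist_force: [0.3, -0.3, -0.9]
width: 0.0403
finger_force: 60.8
```

Run:
```python
from h import *
go([.613,-.1983,.041],10.9)
```

```text
from [ 0.6129 -0.1991  0.1559] d [0.002  0.0006 0.2872] w [-0.    -0.    -0.009] t 30.7
```

Emit:
carry_out([
  [[0.002,0,0.06,0,0,0,1],[0.002,0,0.15,0,0,0,1],[0.002,0,0.22,0,0,0,1],[0.002,0,0.26,0,0,0,1],[0.002,0,0.28,0,0,0,1],[0.002,0,0.287,0,0,0,1],[0.002,0,0.287,0,0,0,1],[0.002,0,0.287,0,0,0,1],[0.002,0,0.287,0,0,0,1]],
])

```text
time: 31.82
position: [0.614, -0.1982, 0.0415]
tool_rot: [[-0.186, 0.983, 0.001], [0.983, 0.186, -0.0], [-0.001, 0.001, -1.0]]
wrist_force: [0.9, 0.6, -0.8]
width: 0.0402
finger_force: 60.8
```

Emit:
carry_out([
  [[0,0,0.003,0,0,0,1],[0,0,0.006,0,0,0,1],[0,0,0.009,0,0,0,1],[0,0,0.009,0,0,0,1],[0,0,0.009,0,0,0,1]],
])

```text
time: 32.45
position: [0.6135, -0.198, 0.0374]
tool_rot: [[-0.186, 0.983, 0.0], [0.983, 0.186, 0.0], [0.0, 0.0, -1.0]]
wrist_force: [-1.5, 0.6, 1.7]
width: 0.0401
finger_force: 61.0
```

Emit:
carry_out([
  [[0,0,0,0,0,0,0.4],[0,0,0,0,0,0,0.2],[0,0,0,0,0,0,0],[0,0,0,0,0,0,0],[0,0,0,0,0,0,0],[0,0,0,0,0,0,0]],
])

```text
time: 33.2
position: [0.6136, -0.198, 0.0373]
tool_rot: [[-0.186, 0.983, 0.0], [0.983, 0.186, 0.0], [0.0, 0.0, -1.0]]
wrist_force: [0.1, 0.4, 0.0]
width: 0.0851
finger_force: 0.0
```

Emit:
carry_out([
  [[0,0,-0.05,0,0,0,0],[0,0,-0.17,0,0,0,0],[0,0,-0.3,0,0,0,0],[0,0,-0.3,0,0,0,0],[0,-0.15,-0.3,0,0,0,0],[0,-0.3,-0.3,0,0,0,0],[0,-0.5,-0.3,0,0,0,0],[0,-0.5,-0.3,0,0,0,0],[0,-0.5,-0.3,0,0,0,0],[0,-0.5,-0.3,0,0,0,0]],
])

```text
time: 34.45
position: [0.4186, -0.2355, 0.1574]
tool_rot: [[-0.186, 0.983, 0.001], [0.983, 0.186, -0.0], [-0.001, 0.001, -1.0]]
wrist_force: [0.7, -0.5, 0.5]
width: 0.0852
finger_force: 0.0
```

Run:
```python
from h import *
fs,ft=[imaging.grab_frame(n) for n in('scene','top')]
f=fs['frame'];g=ft['frame']
a=cv2.resize(f[80:330,160:360],(400,500),interpolation=2); b=cv2.resize(g[70:320,290:490],(400,500),interpolation=2)
cv2.imwrite('pics/p4.png',np.hstack([a,b]))
```

```text
(no output)
```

View pics/p4.png

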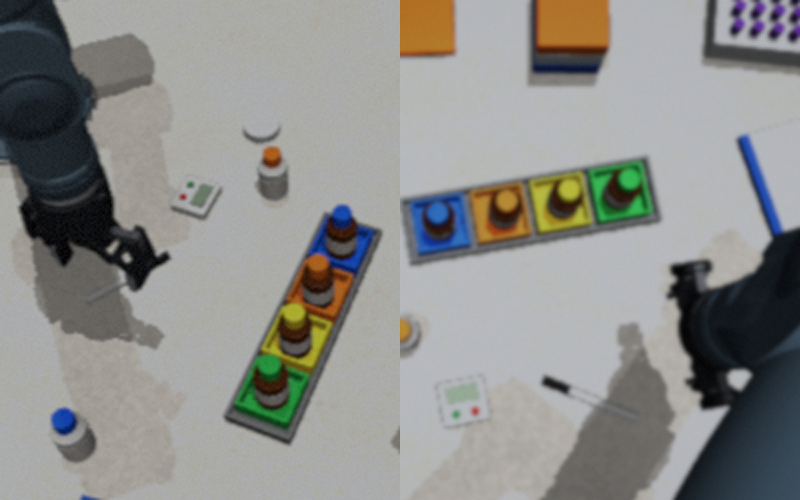

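All four amber bottles stand upright in their matching pockets. Both white bottles are still standing where they were, at (272,175) and (72,435) in the scene crop, and the gripper is clear.

```bash
python3 -c "
from rig import job_done
print(job_done())"
```

```text
the job is handed in; nothing more can be done
None
```

I handed the job in at about 35 s: the last camera view shows all four amber bottles upright in their matching pockets and both white bottles still standing where they were.

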